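# Fetch the handset from behind the row for its test

## Task

The finished handset lies on the stand, shut in behind a bottle, a power adaptor and a battery pack. First clear those three to the blue side mat, standing upright, then lay the handset flat on its outline on the test fixture, screen end on the light screen part of the outline, and only then stand the three back, each centred on the pad of its own shape on the stand, the battery pack lined up with its oblong pad. Do not knock any of the three over, and leave the screw dish on the mat where it is.

Things in the scene. Friction and masses are not known exactly. Their poses are not given: they have to be found in the camera images.
- handset: Black video handset lying flat along its y, 150 mm long. Handle 32 mm wide (x), 28 high, y -75 to +30 mm; white screen end 38 wide, 30 high, y +30 to +75. Origin: mid-length, underside, near the mass centre. 0.2 kg. Starts on the stand plate (z 0.008), y along the row within 0.05 rad; the taller row is 8 to 25 mm before it, too near for the gripper; behind it 50 mm are free up to a rail.
- bottle: Round white plastic bottle with grey cap, upright, 105 mm high; body 44 mm in diameter up to 78 mm, then narrowing to a 25 mm cap. Origin at the centre of its underside, z up; its yaw means nothing. About 0.15 kg. It starts on the round pad.
- adaptor: Square white plug-in power adaptor, standing upright, 44 x 44 mm, body 82 mm high, with a 30 mm square grey block on top to 88 mm. Origin at the centre of its underside, x and y square to its faces, z up. About 0.16 kg. It starts on the square pad, within 0.1 rad of the pad's yaw.
- battery: Oblong grey battery pack with a black band, standing upright, 28 mm (its x) by 56 mm (its y), 84 mm high. Origin at the centre of its underside, z up. About 0.2 kg. It starts on the oblong pad, within 0.1 rad of the pad's yaw.
- pad_round: Black round pad, 58 mm across, 2 mm thick, origin under its centre, top at z 0.010: the bottle's place. Fixed on the stand, an aluminium plate 160 x 240 mm, 8 mm thick, with a 30 mm high rail on its far edge. The three pads, in any order, form a row 68 mm apart along its near edge, 50 mm in front of the handset's line; all have the stand's yaw: x across the row towards the handset, y along it.
- pad_square: Black square pad, 58 x 58 mm, 2 mm thick, fixed on the stand (origin under its centre, top at z 0.010): the adaptor's place. Axes as the stand's: x across the row towards the handset, y along the row.
- pad_oblong: Black oblong pad, 42 mm (x) by 70 mm (y), 2 mm thick, fixed on the stand (origin on its underside centre; top at z = 0.010): the battery pack's place, with the pack's 56 mm side along the pad's 70 mm side. Axes as the stand's.
- mat: Blue mat, fixed on the bench to the left or right of the stand, 200 mm (its x) by 220 mm (its y), 2 mm thick. Origin at the centre of its underside, x away from the robot. The screw dish stands on its far part (about x = +75 mm); its near part, x from -100 to +35 mm, is free over the full width.
- dish: Small round steel dish with screws, loose, 60 mm across the rim, 18 mm high, standing on the far part of the mat. Origin at the centre of its underside. Leave it alone.
- fixture: Fixed test fixture on the other side of the stand from the mat: grey plate 190 (x) by 200 mm (y), top at z 0.012, origin under its centre; on it a box, x +41 to +91 mm, 170 long, top at z 0.067. On the near half a flat printed outline of the handset (black handle, white screen part): its centre at x -45 mm, y 0, its length along y, the screen part towards +y. The handset rests at z 0.012.
There are look-alikes about, which are no part of the job. What is shaped like the adaptor but pink or red is not meant. What is shaped like the battery but turquoise is not meant.

How it is judged:
On the way, in this order (a step that is already met when the one before it is completed fails the run):
1. the bottle, the adaptor and the battery pack all stand upright and released on the blue mat (x of bottle in the frame of mat between -0.105 and 0.105 m and y of bottle in the frame of mat between -0.115 and 0.115 m and z of bottle in the frame of mat between -0.006 and 0.01 m and angle between each of bottle, adaptor, battery's own z axis and vertical below 0.15 rad and linear speed of each of bottle, adaptor, battery below 0.02 m/s and contact force between each of bottle, adaptor, battery and the fingers below 0.3 N and x of adaptor in the frame of mat between -0.105 and 0.105 m and y of adaptor in the frame of mat between -0.115 and 0.115 m and z of adaptor in the frame of mat between -0.006 and 0.01 m and x of battery in the frame of mat between -0.105 and 0.105 m and y of battery in the frame of mat between -0.115 and 0.115 m and z of battery in the frame of mat between -0.006 and 0.01 m), for 0.2 s.
2. the handset lies flat and released on its outline on the fixture, screen end on the screen part, while the other three still stand on the mat (all of step 1 and x of handset in the frame of fixture between -0.057 and -0.033 m and y of handset in the frame of fixture between -0.015 and 0.015 m and z of handset in the frame of fixture between 0.006 and 0.018 m and x of fixture in the frame of handset above 0.02 m and angle between the y axis of handset and the y axis of fixture, either way round below 0.2 rad and angle between handset's own z axis and vertical below 0.12 rad and linear speed of handset below 0.02 m/s and contact force between handset and the fingers below 0.3 N), for 0.2 s.
At the end, for the whole second after the job is handed in: Handset flat on the fixture, within 12 mm across, 15 mm along and 0.2 rad of its outline, screen end on the screen part; bottle, adaptor and battery pack upright within 12 mm of the round, square and oblong pad centres, battery within 0.25 rad of its pad; all at rest, released (x of handset in the frame of fixture between -0.057 and -0.033 m and y of handset in the frame of fixture between -0.015 and 0.015 m and z of handset in the frame of fixture between 0.006 and 0.018 m and x of fixture in the frame of handset above 0.02 m and angle between the y axis of handset and the y axis of fixture, either way round below 0.2 rad and angle between handset's own z axis and vertical below 0.12 rad and linear speed of each of handset, bottle, adaptor, battery below 0.02 m/s and contact force between each of handset, bottle, adaptor, battery and the fingers below 0.3 N and horizontal distance between bottle and pad_round below 0.012 m and z of bottle in the frame of pad_round between -0.003 and 0.007 m and angle between each of bottle, adaptor, battery's own z axis and vertical below 0.1 rad and horizontal distance between adaptor and pad_square below 0.012 m and z of adaptor in the frame of pad_square between -0.003 and 0.007 m and horizontal distance between battery and pad_oblong below 0.012 m and z of battery in the frame of pad_oblong between -0.003 and 0.007 m and angle between the x axis of battery and the x axis of pad_oblong, either way round below 0.25 rad); the robot touches nothing.
It fails at once if bottle knocked over (angle between bottle's own z axis and vertical above 0.7 rad).
It fails at once if adaptor knocked over (angle between adaptor's own z axis and vertical above 0.7 rad).
It fails at once if battery knocked over (angle between battery's own z axis and vertical above 0.7 rad).
It fails at once if the screw dish moved more than 30 mm (distance of dish from where it was at the start of the episode above 0.03 m).
It also fails if it takes over 136 s, if anything falls off the work surface, if the arm or the gripper's body presses on something with over 40 N, if the wrist force passes 120 N, or if a joint passes its speed limit or range.

## Robot

A 6-joint arm with a two-finger parallel gripper is mounted at the origin on the work surface. World frame = base frame: x ahead of the robot, y to its left, z up, the work surface at z = 0. Lengths are in m, angles in rad, forces in N, time in s.
With the tool pointing down it reaches from about 0.35 to 0.775 m from the base axis. Payload 5.5 kg.
Tool frame: the origin (TCP) lies midway between the tips of the shut fingers; the grasp point (between the pads) lies 19 mm behind it; z points along the fingers, y is the line along which they close (so a half turn about z gives the same grasp; the last joint's range is limited). The gripper opens to 85 mm and grips with 20 to 120 N. Pads are 22 mm wide; open, the fingers measure 114 mm over their backs; the gripper's body (76 mm by 85 mm) begins 54 mm behind the grasp point. The pads swing forward as they close: fully open they stand 13 mm farther back than shut.
Start: joints at [-1.386, 0.313, 0.046, 1.304, 0, 1.431], TCP at [0.183, -0.545, 0.231] pointing down, gripper open.
Joint ranges: [-2.76, 2.76], [-0.86, 1.69], [-1.03, 1.26], [-2.2, 2.34], [-1.47, 1.5], [-3.14, 3.14]. Speed limits (rad/s): [2.57, 2.57, 3.14, 3.14, 3.14, 3.14].

## Interface

Orientations are given as a unit quaternion [w, x, y, z].
In Python, from cell import ctrl gives the robot as it stands. Calls block until the motion is done:
- ctrl.move_ptp(position, orientation): joint-space move of the TCP to a pose.
- ctrl.move_straight(position, frame=None, v=0.15): straight line of the TCP; frame=None keeps the orientation; v is the mean speed in m/s.
- ctrl.set_joints(angles): joint-space move.
- ctrl.move_gripper(opening): finger opening in m; the grip force is fixed at half the most; returns when the fingers have stopped.
- ctrl.wait(seconds).
- ctrl.solve_ik(position, orientation): joint angles nearest the present ones, or None.
- ctrl.capture(name): name is "scene" or "top"; returns the picture (420x560x3 uint8, red, green, blue); there is no depth.
- ctrl.camera_params(name): a dict with "mtx" (3x3 intrinsics, pixels), "k1" (the pictures are not rectified: a ray, as slopes to the right and down, at radius r is drawn at 1 + k1 r^2 times it, then the intrinsics apply), "R" (3x3) and "t" (3): a world point X has camera coordinates R X + t. Camera axes: x right, y down, z forward; pixel columns grow to the right and rows downward; lengths in m; the calibration is good to about 2 mm. A picture is of the moment at which its call begins. camera_params takes no time and is no camera call.
A pose or a line that the arm cannot do raises ctrl.IKError and nothing moves.
- ctrl.sign_off(): hands the job in; it is judged then, once.
Readings, each from a call of its own:
- ctrl.current_time_s(): time.
- ctrl.current_joints(): joint angles.
- ctrl.current_qd(): joint speeds.
- ctrl.current_effort(): joint torques, N m.
- ctrl.current_ee_pos(): TCP position.
- ctrl.current_ee_rot(): TCP orientation.
- ctrl.current_wrist_force(): force on the tool from outside, world axes, zero at the start.
- ctrl.current_wrist_torque(): the same for the moment, N m.
- ctrl.current_opening(): finger opening in m.
- ctrl.current_finger_force(): force on a finger pad.
Only numpy, scipy, OpenCV 4.12 (cv2) and the standard library are available. Lean on these libraries where they do the work, as an engineer would, in place of code of your own. Each camera call takes 0.05 s, during which the arm holds its last target. There are 200 camera calls.

## Working session

There is one attempt and no reset: what is moved stays moved. The work goes in short steps, each a Python script; the robot and the scene stay as the last script left them, time stands still between calls to the robot, and variables do not carry over. Pictures are saved under pics/ and viewed, at most 14 in all, crops included, and the job is handed in when it is done.

```bash
ls; mkdir -p pics
python3 - <<'E'
from cell import ctrl
import cv2, numpy as np
for n in ("scene","top"):
    im=ctrl.capture(n); cv2.imwrite(f"pics/{n}0.png",im[:,:,::-1]); np.save(f"{n}0.npy",im)
    p=ctrl.camera_params(n); print(n,p)
print(ctrl.current_time_s(),ctrl.current_ee_rot(),ctrl.current_opening())
E
```

```text
pics
scene {'mtx': array([[472.11120844,   0.        , 275.08057849],
       [  0.        , 472.11120844, 201.1253676 ],
       [  0.        ,   0.        ,   1.        ]]), 'k1': -0.06983736966327868, 'R': array([[ 0.01416378,  0.99988245, -0.00587161],
       [ 0.68793872, -0.01400609, -0.72563361],
       [-0.72563055,  0.00623841, -0.68805624]]), 't': array([ 3.71166059e-04, -3.31253990e-01,  1.51294451e+00])}
top {'mtx': array([[384.52548359,   0.        , 282.15019654],
       [  0.        , 384.52548359, 211.11085341],
       [  0.        ,   0.        ,   1.        ]]), 'k1': 0.03304373533910441, 'R': array([[-0.0153377 , -0.999876  ,  0.00356914],
       [-0.98531761,  0.01450715, -0.17011394],
       [ 0.17004106, -0.00612589, -0.98541794]]), 't': array([0.01912061, 0.5129736 , 0.82023864])}
0.1 [-8.23474035e-04  9.86842506e-01  1.61682371e-01 -2.63802360e-05] 0.08549510980084668
```

View pics/scene0.png

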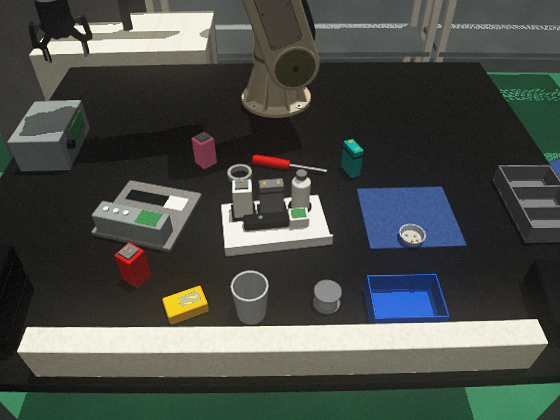

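View pics/top0.png

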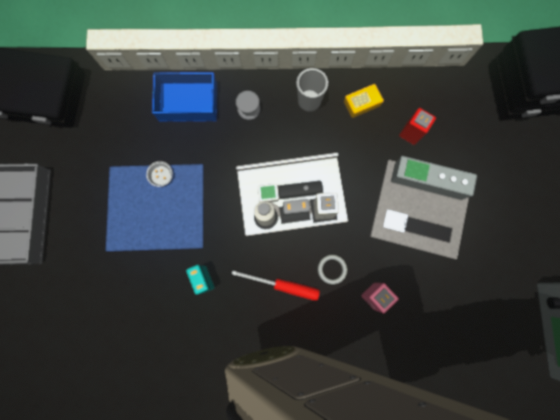

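Scene picture: the stand is at about (275,222), with the row adaptor (242,195), battery (271,190), bottle (301,190). The mat is at (410,215) with the dish at (412,235), and the fixture is at (147,213).
Top picture: bottle (264,210), battery (295,208), adaptor (325,203), handset (290,190) with its screen end at the left (+y), mat (155,207), fixture (423,210).

Could be taken for the targets (top pixels):
- **Adaptor:** white-grey at (325,203), red at (420,122), pink at (381,298). I choose the white one on the stand.
- **Battery:** grey at (295,208), turquoise at (199,279). I choose the grey one.
- **Bottle:** (264,210), versus the grey pot at (248,103) and the cup at (312,88). I choose the one on the stand.

A close crop of the stand will check these choices.

```bash
cat > vis.py <<'E'
import numpy as np, cv2
from cell import ctrl
def P(n): return ctrl.camera_params(n)
def dist(p): return np.array([p["k1"],0,0,0,0.])
def ray(n,uv):
    p=P(n); s=cv2.undistortPoints(np.array(uv,float).reshape(-1,1,2),p["mtx"],dist(p)).reshape(-1,2)
    # the given model maps undistorted slopes -> drawn slopes: same as OpenCV k1
    d=np.c_[s,np.ones(len(s))]@p["R"]; c=-p["R"].T@p["t"]; return c,d
def plane(n,uv,z):
    c,d=ray(n,uv); return c+d*((z-c[2])/d[:,2])[:,None]
def proj(n,X):
    p=P(n); return cv2.projectPoints(np.array(X,float).reshape(-1,1,3),cv2.Rodrigues(p["R"])[0],p["t"],p["mtx"],dist(p))[0].reshape(-1,2)
def tri(uv1,uv2,n1="scene",n2="top"):
    c1,d1=ray(n1,[uv1]);c2,d2=ray(n2,[uv2]);A=np.c_[d1[0],-d2[0]]
    s=np.linalg.lstsq(A,c2-c1,rcond=None)[0];a=c1+s[0]*d1[0];b=c2+s[1]*d2[0];return (a+b)/2,np.linalg.norm(a-b)
def big(mask,k=3):
    mask=cv2.morphologyEx(mask.astype(np.uint8),cv2.MORPH_CLOSE,np.ones((k,k)))
    cs=cv2.findContours(mask,cv2.RETR_EXTERNAL,cv2.CHAIN_APPROX_NONE)[0]
    return max(cs,key=cv2.contourArea)
E
python3 - <<'E'
import numpy as np,cv2
t=np.load("top0.npy")[:,:,::-1];s=np.load("scene0.npy")[:,:,::-1]
a=cv2.resize(t[145:245,225:365],(770,550),interpolation=cv2.INTER_CUBIC)
cv2.imwrite("pics/crop_top.png",a)
b=cv2.resize(s[155:260,205:345],(773,580),interpolation=cv2.INTER_CUBIC)
cv2.imwrite("pics/crop_scene.png",b)
E
python3 - <<'E'
from vis import *
t=np.load("top0.npy").astype(int); h=cv2.cvtColor(t.astype(np.uint8),cv2.COLOR_RGB2HSV)
def rect(n,c,z,lab):
    W=plane(n,c.reshape(-1,2),z)[:,:2].astype(np.float32); r=cv2.minAreaRect(W); print(lab,np.round(r[0],4),np.round(r[1],4),round(r[2],2)); return W
m=(h[...,0]>100)&(h[...,0]<125)&(h[...,1]>100)&(h[...,2]>60); m[:140]=0;m[270:]=0
rect("top",big(m,15),0.002,"mat")
g=t.min(2)
m=(g>150);m[:150]=0;m[240:]=0;m[:,:230]=0;m[:,355:]=0
rect("top",big(m,9),0.008,"stand")
m=(g>60);m[:155]=0;m[265:]=0;m[:,:365]=0;m[:,480:]=0
c=big(m,15); rect("top",c,0.012,"fixture"); print(cv2.boxPoints(cv2.minAreaRect(c)))
m=(g>190);m[:195]=0;m[250:]=0;m[:,:375]=0;m[:,415:]=0; rect("top",big(m),0.012,"outl white")
for x in range(370,480,6): print(x,t[214,x],end=' ')
E
```

```text
mat [0.5364 0.3095] [0.2043 0.2243] 0.84
stand [ 0.5623 -0.0121] [0.1679 0.2429] 7.13
fixture [ 0.5288 -0.3189] [0.2141 0.2132] 74.05
[[367.5883  237.64705]
 [389.17654 151.29411]
 [478.82358 173.70589]
 [457.23532 260.05884]]
outl white [ 0.4929 -0.2498] [0.0488 0.0446] 72.87
370 [51 52 50] 376 [138 135 130] 382 [157 154 148] 388 [236 240 242] 394 [237 240 243] 400 [232 235 238] 406 [201 204 205] 412 [152 150 144] 418 [155 152 146] 424 [151 149 143] 430 [152 150 144] 436 [151 149 143] 442 [150 147 142] 448 [151 149 143] 454 [150 148 141] 460 [154 151 145] 466 [65 65 62] 472 [45 45 42] 478 [44 44 41]
```

View pics/crop_top.png

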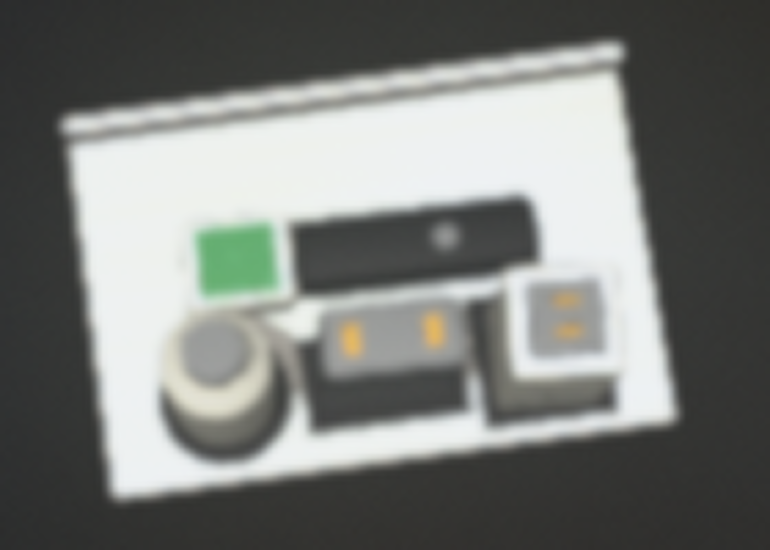

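View pics/crop_scene.png

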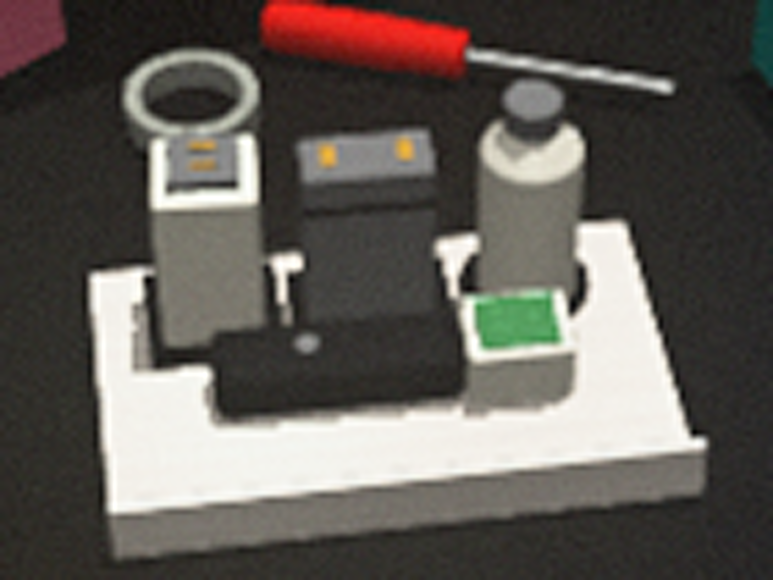

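The crops confirm the choices. The row on the stand holds the white bottle with grey cap (top crop 215,352), the grey battery with two contacts (352,340 and 434,330) and the white adaptor with grey block (567,316). The handset lies behind them with its green screen at +y. I now triangulate the tops and fit the outline centre.

Run:
```python
from vis import *
T=lambda x,y:((x+.5)/5.5-.5+225,(y+.5)/5.5-.5+145)
S=lambda x,y:((x+.5)/5.521-.5+205,(y+.5)/5.524-.5+155)
for n,a,b,z in [("cap",(215,350),(533,97),.115),("bat+y",(352,340),(404,149),.094),("bat-y",(434,330),(328,155),.094),("adapt",(567,316),(202,156),.098)]:
    X,e=tri(S(*b),T(*a)); print(n,np.round(X,4),"gap",round(e,4),"plane top",np.round(plane("top",[T(*a)],z)[0],4),"scene",np.round(plane("scene",[S(*b)],z)[0],4))
t=np.load("top0.npy"); g=t.min(2).astype(int)
box=(slice(205,248),slice(380,455))
def cen(m):
    c=big(m); W=plane("top",c.reshape(-1,2)+np.array([380,205]),.012)[:,:2].astype(np.float32); r=cv2.minAreaRect(W); M=cv2.moments(W.reshape(-1,1,2)); print(np.round(r,4) if 0 else r); return np.array([M['m10'],M['m01']])/M['m00']
w=cen(g[box]>195); k=cen(g[box]<90)
d=w-k; print("white",w,"black",k,"dist",np.linalg.norm(d),"centre",k+.3*d,"yaw",np.degrees(np.arctan2(-d[0],d[1])))
# handset: green screen centre, handle far end
for n,(x,y) in {"green":(237,259),"endtop":(533,233)}.items(): print(n,plane("top",[T(x,y)],.038 if n=="green" else .036)[0])
# stand sides/near edge
for q in [(115,497),(675,422),(70,140),(620,72)]: print("stand",plane("top",[T(*q)],.008)[0])
h=cv2.cvtColor(t,cv2.COLOR_RGB2HSV); m=(h[...,0]>80)&(h[...,0]<98)&(h[...,1]>120)&(h[...,2]>80); c=big(m).reshape(-1,2).mean(0); print("turq",c,plane("top",[c],.084))
print("dish",plane("top",[(160,175)],.018))
```

```text
cap [0.5077 0.0509 0.1141] gap 0.0021 plane top [0.5075 0.0498 0.115 ] scene [0.5088 0.0519 0.115 ]
bat+y [ 0.5147 -0.0016  0.0929] gap 0.0011 plane top [ 0.5145 -0.0021  0.094 ] scene [ 0.516 -0.001  0.094]
bat-y [ 0.5181 -0.0331  0.0932] gap 0.0015 plane top [ 0.5179 -0.0338  0.094 ] scene [ 0.5191 -0.0323  0.094 ]
adapt [ 0.5221 -0.0844  0.0971] gap 0.001 plane top [ 0.5219 -0.0848  0.098 ] scene [ 0.5231 -0.0838  0.098 ]
((0.493070513010025, -0.24959413707256317), (0.04852021485567093, 0.04328552260994911), 73.4035415649414)
((0.47136256098747253, -0.3255065679550171), (0.10116693377494812, 0.03368885815143585), 74.67497253417969)
white [ 0.49330948 -0.24942727] black [ 0.47140925 -0.32567212] dist 0.07932778942077534 centre [ 0.47797932 -0.30279867] yaw -16.025943903373022
green [0.55970285 0.04369753 0.038     ]
endtop [ 0.56944064 -0.07971803  0.036     ]
stand [0.46462906 0.09690017 0.008     ]
stand [ 0.49302665 -0.14031145  0.008     ]
stand [0.6202721  0.11648866 0.008     ]
stand [ 0.64744169 -0.12307437  0.008     ]
turq [196.64864865 279.43243243] [[0.36533354 0.19090179 0.084     ]]
dish [[0.60772179 0.29604736 0.018     ]]
```

```bash
cat > act.py <<'E'
from vis import *
from scipy.spatial.transform import Rotation as Ro
def quat(yaw):  # tool down, fingers closing along world angle yaw; the half turn nearer in joint space
    best=None
    for a in (yaw,yaw+np.pi):
        y=np.array([np.cos(a),np.sin(a),0]);z=np.array([0,0,-1.]);R=np.c_[np.cross(y,z),y,z]
        yield Ro.from_matrix(R).as_quat(scalar_first=True)
def orient(p,yaw):
    j=np.array(ctrl.current_joints()); c=[(q,ctrl.solve_ik(p,q)) for q in quat(yaw)]
    c=[(np.abs(np.array(s)-j).max()+(10 if abs(s[5])>2.9 else 0),i,q) for i,(q,s) in enumerate(c) if s is not None]
    return min(c)[2]
def over(x,y,z,yaw):
    q=orient([x,y,z],yaw); ctrl.move_ptp([x,y,z],q)
def log(s): print(s,"t",round(ctrl.current_time_s(),2),"ee",np.round(ctrl.current_ee_pos(),4),"open",round(ctrl.current_opening(),4),"F",np.round(ctrl.current_wrist_force(),1),"ff",np.round(ctrl.current_finger_force(),1))
def pick(x,y,z,yaw,hi=.19,opening=None,v=.2):
    over(x,y,hi,yaw)
    ctrl.move_straight([x,y,z],v=v); log("down"); ctrl.move_gripper(0.0); log("grip")
    ctrl.move_straight([x,y,hi],v=v); log("up")
def place(x,y,z,yaw,hi=.19,v=.2,opening=.085):
    over(x,y,hi,yaw); ctrl.move_straight([x,y,z+.02],v=v); ctrl.move_straight([x,y,z],v=.06); log("set")
    ctrl.move_gripper(opening); ctrl.move_straight([x,y,hi],v=v); log("off")
def snap(name):
    for n in ("scene","top"):
        im=ctrl.capture(n); np.save(f"{n}_{name}.npy",im); cv2.imwrite(f"pics/{n}_{name}.png",im[:,:,::-1])
E
python3 - <<'E'
from act import *
d=np.radians
pick(.508,.0507,.050,d(6.5)); place(.49,.383,.043,0)
snap("a")
E
```

```text
down t 3.37 ee [0.5088 0.0504 0.0508] open 0.0854 F [-0.6 -0.5  0.1] ff 0.0
grip t 3.83 ee [0.5089 0.0507 0.0512] open 0.0426 F [-0.7  0.2  6.1] ff 60.4
up t 4.68 ee [0.5072 0.0507 0.1888] open 0.0427 F [-0.7 -0.6 -1.8] ff 61.1
set t 7.21 ee [0.4905 0.3833 0.0433] open 0.0427 F [ 1.7 -0.2  1. ] ff 61.2
off t 8.58 ee [0.4895 0.3827 0.1889] open 0.0848 F [ 0.7 -0.1 -0.1] ff 0.0
```

Run:
```python
from act import *
d=np.radians
pick(.5165,-.0175,.045,d(6.3)); place(.49,.310,.0375,0)
pick(.5222,-.0846,.047,d(6.5)); place(.49,.237,.0395,0)
ctrl.move_straight([.40,0,.3],v=.3)
snap("b"); log("")
s=np.load("scene_b.npy")[:,:,::-1];t=np.load("top_b.npy")[:,:,::-1]
a=cv2.resize(t[145:270,90:360],(783,362),interpolation=cv2.INTER_CUBIC);b=cv2.resize(s[150:260,215:475],(783,331),interpolation=cv2.INTER_CUBIC)
cv2.imwrite("pics/b1.png",np.vstack([a,b])[:600])
```

```text
down t 11.05 ee [ 0.5173 -0.0172  0.0458] open 0.085 F [ 0.  -0.3  0.8] ff 0.0
grip t 11.61 ee [ 0.517  -0.0176  0.0456] open 0.0275 F [-0.6 -0.1  5.3] ff 58.9
up t 12.48 ee [ 0.5156 -0.0173  0.1886] open 0.0277 F [-0.4  1.2 -2.4] ff 59.0
set t 15.02 ee [0.4906 0.3103 0.0377] open 0.0273 F [0.9 0.1 0.1] ff 59.3
off t 16.53 ee [0.4894 0.3097 0.1889] open 0.085 F [-0.1  0.1 -0.4] ff 0.0
down t 18.87 ee [ 0.523  -0.0844  0.0478] open 0.0849 F [ 0.3 -0.7  0.3] ff 0.0
grip t 19.32 ee [ 0.5231 -0.0848  0.0482] open 0.044 F [-0.1  1.5  6.7] ff 59.1
up t 20.19 ee [ 0.5214 -0.0844  0.1888] open 0.044 F [-0.2  0.2 -0.9] ff 59.7
set t 22.7 ee [0.4911 0.2375 0.04  ] open 0.0439 F [1.5 1.2 2. ] ff 59.6
off t 24.08 ee [0.4894 0.2368 0.1889] open 0.0853 F [0.3 0.4 0.2] ff 0.0
 t 25.26 ee [0.3999 0.0008 0.2991] open 0.0847 F [ 0.4 -0.  -0. ] ff 0.0
```

View pics/b1.png

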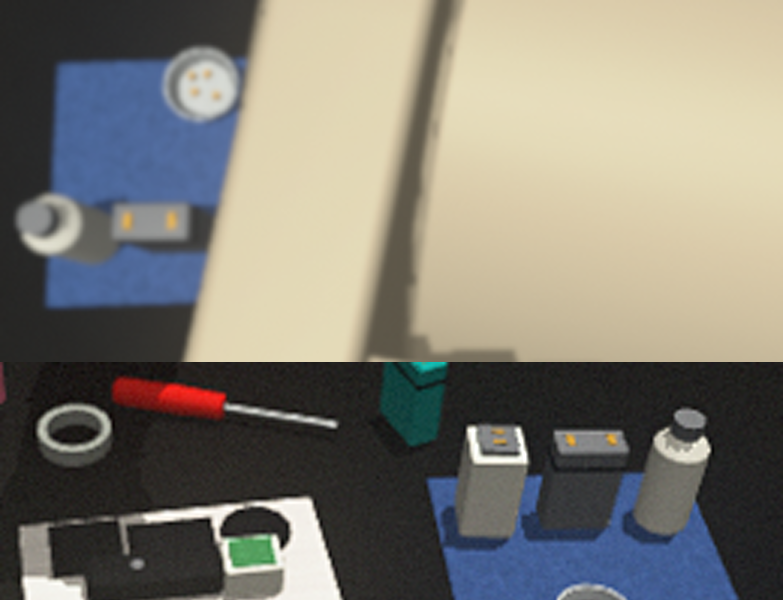

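All three stand upright on the mat: adaptor at composite (493,490), battery (585,490), bottle (675,480). The arm hides the stand in the top view, so I park it aside and measure the handset, pads and outline.

Run:
```python
from act import *
ctrl.set_joints([-1.386, 0.313, 0.046, 1.304, 0, 1.431]); snap("c"); log("")
s=np.load("scene_c.npy")[:,:,::-1];t=np.load("top_c.npy")[:,:,::-1]
a=cv2.resize(t[145:245,225:365],(420,300),interpolation=cv2.INTER_CUBIC)
a=cv2.resize(t[145:245,225:365],(770,550),interpolation=cv2.INTER_CUBIC); cv2.imwrite("pics/c1.png",a)
b=cv2.resize(s[155:260,75:345],(783,305),interpolation=cv2.INTER_CUBIC); cv2.imwrite("pics/c2.png",b)
```

```text
t 27.48 ee [ 0.1842 -0.5443  0.2318] open 0.0854 F [-0.2  0.5  0.4] ff 0.0
```

View pics/c1.png

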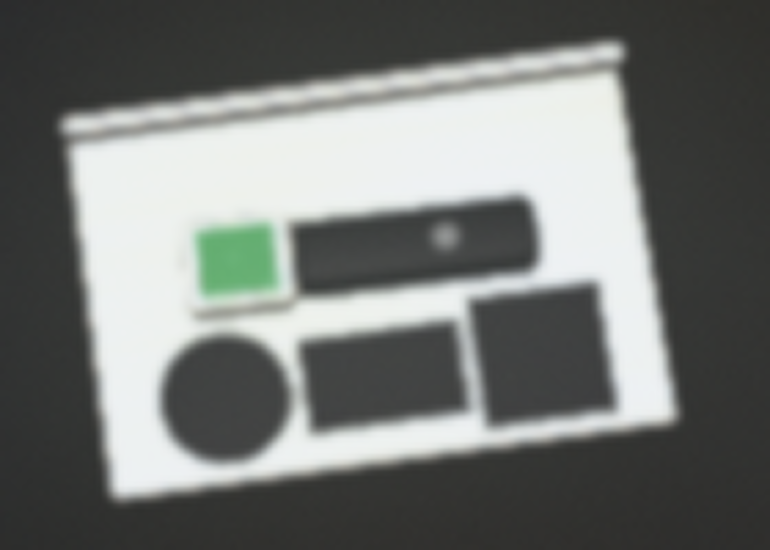

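View pics/c2.png

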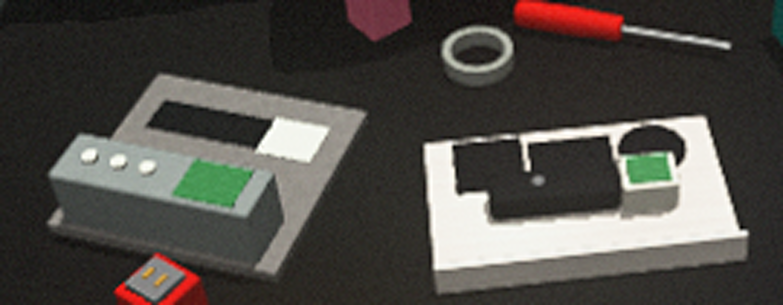

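Pads are clear in the top crop: round (226,398), oblong (384,377), square (543,355). The handset lies along (190..540, 250). In the scene crop the outline is fully visible, handle (208,124) and screen part (293,140).

Run:
```python
from act import *
t=np.load("top_c.npy"); g=t.max(2).astype(np.uint8)
up=cv2.resize(g[145:245,225:365],(770,550),interpolation=cv2.INTER_CUBIC)
T=lambda p:(np.array(p,float).reshape(-1,2)+.5)/5.5-.5+[225,145]
m=(up<140).astype(np.uint8)
n,l,st,c=cv2.connectedComponentsWithStats(m)
for i in range(1,n):
    if 5000<st[i,4]<60000 and st[i,0]>80:
        k=max(cv2.findContours((l==i).astype(np.uint8),0,1)[0],key=cv2.contourArea)
        for z in (.010,.030):
            W=plane("top",T(k),z)[:,:2].astype(np.float32); r=cv2.minAreaRect(W); M=cv2.moments(W.reshape(-1,1,2))
            print(np.round(c[i]),z,"cen",np.round([M['m10']/M['m00'],M['m01']/M['m00']],4),np.round(r[1],4),round(r[2],1))
a=plane("top",T((190,262)),.036)[0];b=plane("top",T((540,235)),.022)[0];print(a,b,(a+b)/2,np.linalg.norm((a-b)[:2]))
# outline in the scene view
s=np.load("scene_c.npy").min(2); up=cv2.resize(s[170:215,115:200],(850,450),interpolation=cv2.INTER_CUBIC)
cs=[]
for m,nm in ((up>180,"white"),(up<55,"black")):
    n,l,st,c=cv2.connectedComponentsWithStats(m.astype(np.uint8))
    for i in range(1,n):
        if st[i,4]>8000:
            q=(c[i]+.5)/10-.5+[115,170]; print(nm,st[i],q.round(1),plane("scene",[q],.012)[0].round(4))
```

```text
[414. 247.] 0.01 cen [ 0.5703 -0.0315] [0.0335 0.1055] 6.0
[414. 247.] 0.03 cen [ 0.5657 -0.0304] [0.0328 0.1031] 6.0
[542. 354.] 0.01 cen [ 0.5228 -0.0846] [0.0557 0.0557] 7.1
[542. 354.] 0.03 cen [ 0.5192 -0.0823] [0.0544 0.0544] 7.1
[383. 376.] 0.01 cen [ 0.5143 -0.0172] [0.0394 0.068 ] 7.3
[383. 376.] 0.03 cen [ 0.511  -0.0164] [0.0385 0.0665] 7.3
[225. 398.] 0.01 cen [0.5059 0.0501] [0.0543 0.0536] 89.2
[225. 398.] 0.03 cen [0.5027 0.0494] [0.053  0.0524] 89.2
[0.55915811 0.06330571 0.036     ] [ 0.57183737 -0.0842244   0.022     ] [ 0.56549774 -0.01045935  0.029     ] 0.14807396438482906
white [  482   253   253   156 24987] [175.6 202.7] [ 0.4946 -0.2492  0.012 ]
black [     0      0    850    289 142261] [159.3 178.4] [ 0.403  -0.3043  0.012 ]
black [  109   199   427   161 37398] [146.9 197.2] [ 0.4736 -0.3233  0.012 ]
black [ 754  284   96  166 8260] [196.3 208.8] [ 0.517  -0.1964  0.012 ]
```

Run:
```python
from act import *
d=np.radians
ctrl.move_gripper(.066)
pick(.565,-.0095,.0105,d(5.7))
place(.479,-.302,.0150,d(-16),opening=.06,v=.15)
ctrl.set_joints([-1.386, 0.313, 0.046, 1.304, 0, 1.431]) if 0 else ctrl.move_ptp([.40,.2,.30],orient([.40,.2,.30],0))
snap("d"); log("")
t=np.load("top_d.npy")[:,:,::-1];s=np.load("scene_d.npy")[:,:,::-1]
cv2.imwrite("pics/d1.png",np.hstack([cv2.resize(x,(400,400),interpolation=cv2.INTER_CUBIC) for x in (t[150:270,365:485],s[160:270,85:195])]))
```

```text
down t 31.21 ee [ 0.5659 -0.0099  0.0115] open 0.066 F [ 0.5  0.5 -1.3] ff 0.0
grip t 31.62 ee [ 0.5662 -0.0096  0.0119] open 0.0309 F [0.2 0.3 7. ] ff 61.5
up t 32.67 ee [ 0.564  -0.0093  0.1886] open 0.0309 F [-0.1 -0.6 -2.1] ff 60.4
set t 35.5 ee [ 0.4794 -0.3024  0.0155] open 0.0311 F [-0.5  1.5  5.8] ff 62.1
off t 37.21 ee [ 0.4785 -0.3016  0.189 ] open 0.0602 F [-0.5  0.2 -0.3] ff 0.0
 t 39.19 ee [0.4004 0.1993 0.2997] open 0.0598 F [ 0.  -0.4 -0.3] ff 0.0
```

View pics/d1.png

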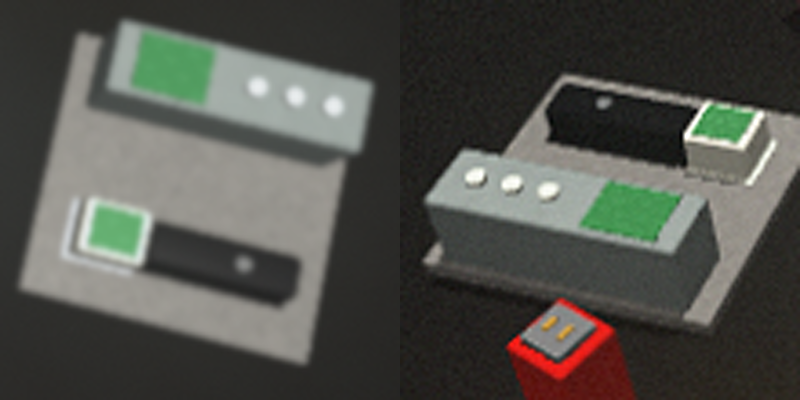

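The handset lies flat on the outline, right way round. A strip of white shows at its +y end (top crop 75,230; scene crop 765,165), so I measure the offset.

Run:
```python
from act import *
def green(n,im,box,z):
    y0,y1,x0,x1=box; h=cv2.cvtColor(cv2.resize(im[y0:y1,x0:x1],None,fx=5,fy=5,interpolation=cv2.INTER_CUBIC),cv2.COLOR_RGB2HSV)
    m=(h[...,0]>50)&(h[...,0]<80)&(h[...,1]>90)&(h[...,2]>70); k=big(m); W=plane(n,(k.reshape(-1,2)+.5)/5-.5+[x0,y0],z)[:,:2].astype(np.float32)
    r=cv2.minAreaRect(W); return np.array(r[0]),np.round(r[1],4),round(r[2],1)
for n,b0,b1 in (("top",(180,205,255,280),(200,240,380,415)),("scene",(200,225,285,315),(180,210,270-100,300-100))):
    g0=green(n,np.load(f"{n}_c.npy"),b0,.038); g1=green(n,np.load(f"{n}_d.npy"),b1,.042)
    print(n,g0,g1)
    th=np.radians(-16);ax=np.array([-np.sin(th),np.cos(th)])
    print(" origin now",g1[0]-.0525*ax)
s=np.load("scene_d.npy")[:,:,::-1]; c=np.load("scene_c.npy")[:,:,::-1]
q=[cv2.resize(x[180:220,155:205],(400,320),interpolation=cv2.INTER_CUBIC) for x in (c,s)]
cv2.imwrite("pics/d2.png",np.hstack(q))
```

```text
top (array([0.55957776, 0.04394437]), array([0.0229, 0.0269]), 5.7) (array([ 0.49272853, -0.25082171]), array([0.0284, 0.0234]), 74.2)
 origin now [ 0.47825757 -0.30128795]
scene (array([0.5602957 , 0.04442894]), array([0.0284, 0.0316]), 5.5) (array([ 0.49384025, -0.24970938]), array([0.0319, 0.0282]), 74.6)
 origin now [ 0.47936929 -0.30017562]
```

View pics/d2.png

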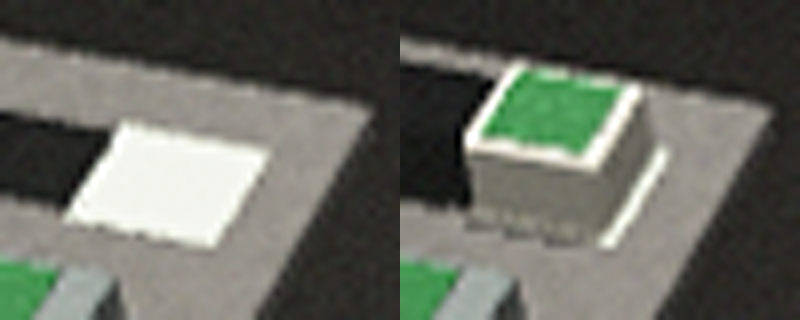

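The strip is about 1.5 px wide (~4 mm along y). The green screen centre gives an origin within 2 mm of target across and 4 mm along, so the handset is within tolerance. Now I stand the three back.

Run:
```python
from act import *
Y=np.radians(7.1)
ctrl.move_gripper(.085)
pick(.490,.237,.0395,0); place(.5228,-.0846,.0475,Y)
pick(.490,.310,.0375,0); place(.5143,-.0172,.0455,Y)
pick(.490,.383,.043,0); place(.5059,.0501,.0512,Y)
ctrl.set_joints([-1.386, 0.313, 0.046, 1.304, 0, 1.431]); snap("e"); log("")
t=np.load("top_e.npy")[:,:,::-1];s=np.load("scene_e.npy")[:,:,::-1]
cv2.imwrite("pics/e1.png",np.hstack([cv2.resize(x,(400,400),interpolation=cv2.INTER_CUBIC) for x in (t[140:260,235:355],s[150:270,215:335])]))
```

```text
down t 41.11 ee [0.4911 0.2374 0.0414] open 0.0848 F [-0.8  0.3 -0.1] ff 0.0
grip t 41.57 ee [0.4908 0.2373 0.0407] open 0.0436 F [ 0.1 -0.3  5.7] ff 59.6
up t 42.47 ee [0.4892 0.2367 0.1887] open 0.0438 F [ 0.9  0.3 -1.5] ff 60.1
set t 44.93 ee [ 0.5241 -0.0847  0.0485] open 0.0438 F [0.7 1.4 5. ] ff 59.3
off t 46.29 ee [ 0.5222 -0.0844  0.189 ] open 0.0855 F [-0.5  0.2 -0.6] ff 0.0
down t 48.67 ee [0.491  0.31   0.0385] open 0.0851 F [-0.   1.1  0.1] ff 0.0
grip t 49.23 ee [0.4904 0.3102 0.0382] open 0.0271 F [-0.5  0.1  4.9] ff 59.5
up t 50.14 ee [0.4891 0.3096 0.1884] open 0.0274 F [ 0.3 -0.  -2.8] ff 59.1
set t 52.64 ee [ 0.5154 -0.0173  0.0461] open 0.0274 F [0.6 0.9 3.2] ff 59.6
off t 54.12 ee [ 0.5137 -0.0171  0.189 ] open 0.085 F [-1.2 -0.4 -0.6] ff 0.0
down t 56.48 ee [0.4911 0.3831 0.0442] open 0.0849 F [-0.2 -0.8 -0.6] ff 0.0
grip t 56.95 ee [0.4908 0.3836 0.0445] open 0.0427 F [-0.3  0.5  5.7] ff 61.5
up t 57.83 ee [0.4892 0.3826 0.1885] open 0.0426 F [-0.6  0.5 -2.5] ff 61.0
set t 60.32 ee [0.507  0.05   0.0524] open 0.0424 F [-1.3  0.1  8.6] ff 62.0
off t 61.65 ee [0.5052 0.0501 0.189 ] open 0.0848 F [-0.4 -0.5  0.4] ff 0.0
 t 64.16 ee [ 0.1841 -0.5444  0.2314] open 0.0848 F [0.9 0.1 0.8] ff 0.0
```

View pics/e1.png

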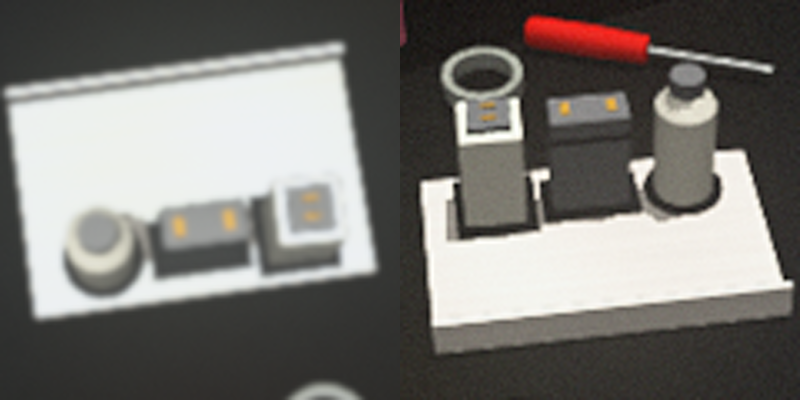

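All three stand upright on their pads: cap (99,230), battery contacts (179,226) and (229,219), adaptor block (310,207). A quick numeric check comes before hand-in.

Run:
```python
from act import *
T=lambda x,y:((x+.5)/3.3333-.5+235,(y+.5)/3.3333-.5+140)
pads=dict(b=(.5059,.0501),k=(.5143,-.0172),a=(.5228,-.0846)); ok=True
l,r=plane("top",[T(179,226),T(229,219)],.094)
P={"b":plane("top",[T(99,230)],.115)[0],"k":(l+r)/2,"a":plane("top",[T(310,207)],.098)[0]}
for k in P: e=P[k][:2]-pads[k]; ok&=np.linalg.norm(e)<.007; print(k,e.round(4))
y=np.degrees(np.arctan2(r[0]-l[0],l[1]-r[1])); print("yaw",y)
if ok and abs(y-7.1)<7: print(ctrl.sign_off())
```

```text
b [ 0.0007 -0.0016]
k [-0.     -0.0003]
a [-0.0003 -0.0001]
yaw 7.252159578570239
the job is handed in; nothing more can be done
None
```

The job is handed in: the handset lies on its outline, about 4 mm short along its length, and the bottle, adaptor and battery pack are back upright, each measured within 2 mm of its pad centre.

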